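# Clamp the opened engine control unit in its holding fixture

## Robot

A 6-joint arm with a two-finger parallel gripper is mounted at the origin on the work surface. World frame = base frame: x ahead of the robot, y to its left, z up, the work surface at z = 0. Lengths are in m, angles in rad, forces in N, time in s.
With the tool pointing down it reaches from about 0.375 to 0.9 m from the base axis. Payload 3.1 kg.
Tool frame: the origin (TCP) lies midway between the tips of the shut fingers; the grasp point (between the pads) lies manip.hold_point_z behind it (manip.hold_point_z is the distance from the TCP to the grasp point, in m); z points along the fingers, y is the direction in which the jaws open and shut (so a half turn about z gives the same grasp; the last joint's range is limited). The gripper opens to 85 mm and grips with 20 to 120 N. Pads are 22 mm wide; open, the fingers measure 114 mm over their backs; the gripper's body (76 mm by 85 mm) begins 54 mm behind the grasp point. The pads swing forward as they close: fully open they stand 13 mm farther back than shut.
Start: joints at [-1.393, 0.527, 1.433, -0, 1.181, -0.178], TCP at [0.218, -0.586, 0.231] pointing down, gripper open.
Joint ranges: [-3.08, 3.08], [-0.75, 2.2], [0.22, 2.44], [-1.43, 4.57], [0, 2.65], [-2.85, 2.85]. Speed limits (rad/s): [2.79, 2.79, 3.14, 3.14, 3.14, 3.14].

## Interface

Orientations are given as a unit quaternion [x, y, z, w].
In Python, from station import manip, snapshot, workorder, models gives the robot as it stands.
- The arm moves only by the tool jog_arm, never from a script. Its argument "commands" is a list of rows, each a list of 5 numbers: the opening in per cent of the stroke, from 0 (shut) to 100 (fully open), then the shift along the world's x, y, z in cm, then the turn about the world's z in rad. A call has 1 to 8 rows; each row shifts and turns the pose as measured when the row begins; what a row does not reach is not made up. A row lasts 1/12 s, in which the tool goes at most 41.7 mm and 7.16 degrees, less where a joint would pass 70% of its speed; a pose out of reach is approached as far as the arm can. A call with a gripper value outside its range is refused whole. The fingers move at their own pace and stop on an object; "squeeze" is the grip in N (left out, the last holds). Time passes only in rows, so rows that do not move let the fingers close. It gives the time, the measured TCP pose, the force and the opening at its end, in the units of the state.
- manip.sense(): the state, without advancing time (a new reading comes with each control period).
- snapshot(name): name is "side" or "top"; returns a dict with "image" (420x560x3 uint8, red, green, blue), "intrinsics" (3x3 intrinsics, pixels), "D" ([k1, k2, p1, p2, k3] as OpenCV has them; the pictures are not rectified), "extrinsics" (4x4, takes a point from camera to world coordinates). Camera axes: x right, y down, z forward; pixel columns grow to the right and rows downward; lengths in m; the calibration is good to about 2 mm. A picture is of the moment at which its call begins. There is no depth.
- workorder.sign_off(): hands the job in, once; it reports no verdict.
Trained networks look in a picture, given as the dict that the camera call returned (one of the last four; its "shot" number tells which), for a name from the list of things; names that differ only in an ending like _2 or _b are one class to them, and where a whole thing is asked for, a point or a joint stands for the part that bears it (a point fixed in the world has none). Each returns a list of dicts, best first, with "score" (0 to 1); they miss things now and then, are a little off and sometimes report something else, mostly with a low value. They report only what shows in the picture. A call takes as long as a camera call.
- models.find_in(picture, name): "centre" ([x, y, z] in m, in world coordinates, good to about 4 mm: the middle of the surface that is visible of it).
- models.pinpoint(picture, name): "centre" ([x, y, z] in m, in world coordinates, good to about 4 mm: a listed point, or the origin of a listed thing).
The state is a dict: "t": time; "q": joint angles; "qd": joint speeds; "tau": joint torques, N m; "tcp_pos": TCP position; "tool_rot": TCP orientation; "force": force on the tool from outside, world axes, zero at the start; "ft_torque": the same for the moment, N m; "finger_gap": opening from 0.0 (shut) to 1.0 (fully open).
Only numpy, scipy, OpenCV 4.12 (cv2) and the standard library are available. Lean on these libraries where they do the work, as an engineer would, in place of code of your own. Each camera call takes 0.05 s, during which the arm holds its last target. There are 200 camera calls.

## Task

Secure the opened engine control unit in its holding fixture: push the clamp strap round with the back of a finger until its rubber foot stands right over the near cast ear of the unit, then push the cam lever all the way down so that the foot is clamped on that ear, and leave it locked. It is all pushing: pick nothing up, keep off the open circuit board, and leave the unit and the things lying about where they are.

Things in the scene. Friction and masses are not known exactly. Their poses are not given: they have to be found in the camera images.
- strap (a joint): Turn of the steel clamp strap about its upright post, rad, level. 0 = it points from the post straight at the near ear, foot over the ear; positive = swung aside, clockwise seen from above (push it anticlockwise to close). Range -0.5 to 1.9, starts 0.8 to 1.6. No stop at 0: friction (0.25 N m, about 3 N near the nose) keeps it where it is left.
- lever (a joint): Turn of the cam lever about its level cross pin, rad. 0 = open, 80 degrees above level; 1.3 = fully down on its stop, 5.5 degrees above level. Starts 0 to 0.35. Pin: on the post's axis, 80 mm above the table, square to the strap. The lever turns round with the strap, in its upright plane, and goes down on the side away from the foot. Needs 3 to 6 N at its end; stays where it is left.
- strap_pivot (a point): Point on the upright post's axis (about which the strap turns), at the strap's top face, 68 mm above the table; its x axis points along the strap to the foot, z up. The strap is a flat steel bar 26 mm wide, 12 mm thick (56 to 68 mm above the table), reaching 105 mm from the post's axis to its nose and 35 mm behind it. The cam lever stands on it over the post.
- foot_tip (a point): Centre of the underside of the black rubber foot (16 mm diameter) under the strap's nose, 95 mm from the post's axis; 39 mm above the table, 5 mm above the ear, while the lever is open. Turning the lever down tilts the strap and lowers the foot up to 10 mm; the foot is sprung, 3 N per mm.
- lever_pad (a point): Centre of the face to push on the black rubber grip (24 mm wide, 40 mm long, 11 mm thick) at the end of the lever, 90 mm from the cross pin and 8.5 mm off the line of the lever, on its upper face (the face towards the foot when the lever stands up). The grip reaches 20 mm further to the lever's end.
- ear (a point): Centre of the top of the near ear: the cast mounting boss of the control unit that lies nearest the clamp post, 95 mm from the post's axis; a round boss 26 mm in diameter with a small bolt hole, its top 34 mm above the table, 16 mm outside the unit's side wall.
- ecu: The opened engine control unit, a shallow cast aluminium tray 120 x 180 mm, rim 44 mm above the table (34 mm high on a 10 mm fixture plate), two black connectors on its -x side, two ears on each of its two short sides. It lies loose between dowels on the plate. Origin: centre of its underside, z up, x away from the connectors.
- foot: The sprung rubber foot of the strap as a body; origin at the centre of its underside (same point as point foot_tip).
- board: The green circuit board lying open inside the unit, 111 x 171 mm, its face about 10 mm below the rim; not to be touched. Origin: centre of its underside.
- spring_clamp: Bystander: black plastic spring clamp lying on the table beside the fixture, 120 x 55 x 22 mm; origin at its underside by the pivot.
- flux: Bystander: small bottle, 28 mm diameter, 66 mm tall, standing by the clamp; origin at the centre of its underside.
- screw_dish: Bystander: steel dish of screws, 64 mm diameter, 14 mm high, on the fixture plate; origin at the centre of its underside.
- screwdriver: Bystander: screwdriver lying beyond the fixture on the clamp's side, 190 mm long; origin at its underside.
- mouse: Bystander: black computer mouse, 104 x 60 x 35 mm, on a mat; origin at the centre of its underside.
- cover: Bystander: the unit's removed aluminium cover, lying like a tray, 165 x 200 x 14 mm; origin at the centre of its underside.
- interface: Bystander: black diagnostic interface box with two rocker switches, 85 x 125 x 38 mm; origin at the centre of its underside.

How it is judged:
By the outcome, as a careful person would: the job done as asked, in the order asked, and still so for the second after the job is handed in, with the robot touching nothing.
It also fails if it takes over 48 s, if anything falls off the work surface, if the arm or the gripper's body presses on something with over 40 N, if the wrist force passes 120 N, or if a joint passes its speed limit or range.

## Working session

There is one attempt and no reset: what is moved stays moved. The work goes in short steps, Python scripts to look and compute and a tool call to move; the robot and the scene stay as the last step left them, time stands still between calls to the robot, and variables do not carry over. Pictures are saved under pics/ and viewed, about 8 in all and at most 12, crops included, and the job is handed in when it is done.

Besides the shell and the picture viewer there is one more tool, called as a command line: name --pt "numbers of a row" for each row, then --argument value for the rest. jog_arm: Moves the arm, as the interface text tells. Its arguments: {"type":"object","properties":{"commands":{"type":"array","items":{"type":"array","items":{"type":"number"}}},"squeeze":{"type":"number"}},"required":["commands"]}

```bash
mkdir -p pics
cat > h.py <<'E'
from station import manip, snapshot, workorder, models
import numpy as np, cv2
def look(tag,names_pt=(),names_f=(),cams=("top","side"),save=True):
    for c in cams:
        s=snapshot(c)
        if save: cv2.imwrite(f"pics/{tag}_{c}.png",s["image"][:,:,::-1])
        for n in names_pt:
            r=models.pinpoint(s,n)[:2]
            print(c,n,[(np.round(d["centre"],4).tolist(),round(d["score"],2)) for d in r])
        for n in names_f:
            r=models.find_in(s,n)[:2]
            print(c,"F",n,[(np.round(d["centre"],4).tolist(),round(d["score"],2)) for d in r])
E
python3 - <<'E'
from h import *
print(manip.hold_point_z, manip.sense())
look("a",["strap_pivot","foot_tip","lever_pad","ear","ecu","flux","spring_clamp","screw_dish","screwdriver","mouse","cover","interface"])
E
```

```text
0.0187 {'t': 0.0, 'q': array([-1.39350788e+00,  5.28457649e-01,  1.43392253e+00, -2.27882695e-05,
        1.18140540e+00, -1.78516497e-01]), 'qd': array([ 2.53992811e-03, -9.73860536e-05, -1.38239971e-03, -1.47258723e-04,
       -3.51046120e-04, -5.94162207e-04]), 'tau': array([-2.33416495e-04, -4.42350340e+01, -1.78026223e+01, -3.20379750e-04,
        8.49673350e-03,  1.18633500e-05]), 'tcp_pos': array([ 0.2175969 , -0.5851199 ,  0.23033243]), 'tool_rot': array([ 9.84215688e-01,  1.76969706e-01, -9.86317147e-06, -1.09646725e-03]), 'force': array([ 0.50649814, -0.37433411, -0.07566592]), 'ft_torque': array([0.0085196 , 0.03950077, 0.01847882]), 'finger_gap': 1.0008145530962826}
top strap_pivot [([0.5224, -0.1551, 0.0719], 0.93)]
top foot_tip []
top lever_pad [([0.4928, -0.1598, 0.1612], 0.67)]
top ear [([0.5041, -0.0551, 0.0326], 0.61)]
top ecu []
top flux [([0.6107, 0.4135, 0.0014], 0.68), ([0.6274, -0.2507, 0.0006], 0.51)]
top spring_clamp [([0.5397, -0.2968, 0.0015], 0.74)]
top screw_dish [([0.5985, -0.112, 0.0079], 0.77), ([0.7461, -0.2368, -0.0034], 0.6)]
top screwdriver [([0.41
[... 189 characters left out ...]
041], 0.78)]
side strap_pivot [([0.5186, -0.152, 0.0665], 0.97)]
side foot_tip [([0.6158, -0.1354, 0.0383], 0.62)]
side lever_pad [([0.4925, -0.1561, 0.1617], 0.59)]
side ear [([0.5105, -0.0613, 0.03], 0.65)]
side ecu [([0.5321, 0.056, 0.0128], 0.88)]
side flux [([0.5117, -0.0604, 0.0331], 0.7), ([0.6277, -0.2508, 0.0018], 0.58)]
side spring_clamp [([0.52, -0.1491, 0.0641], 0.72), ([0.5278, 0.0551, 0.0078], 0.39)]
side screw_dish [([0.6026, -0.1097, 0.0098], 0.72)]
side screwdriver [([0.7457, -0.2434, -0.0013], 0.72), ([0.6018, -0.1074, 0.0124], 0.35)]
side mouse [([0.637, -0.4502, 0.0033], 0.97)]
side cover [([0.4087, 0.4677, 0.0009], 0.93)]
side interface [([0.6068, 0.4123, 0.0004], 0.88)]
```

View pics/a_top.png

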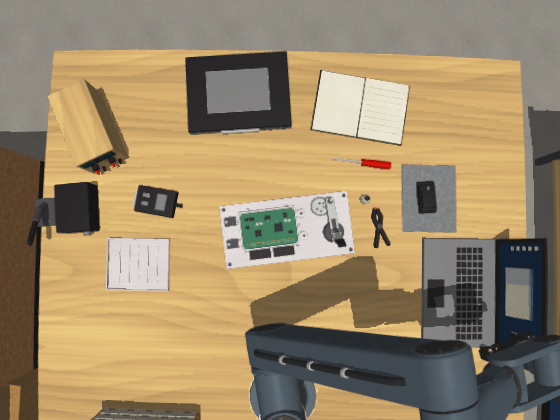

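View pics/a_side.png

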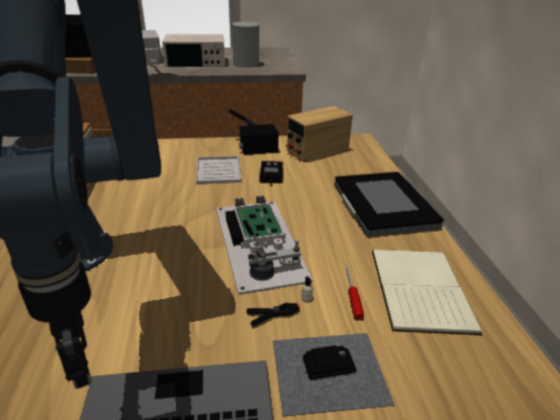

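The top view shows the post near px (333,232). The strap points up the image (+x), well off the ear, and the dish, flux bottle and spring clamp lie around it. I'll zoom in and average several network readings.

```bash
cat >> h.py <<'E'
def avg(names,n=4,cams=("top","side")):
    out={}
    for c in cams:
        for _ in range(n):
            s=snapshot(c)
            for nm in names:
                for d in models.pinpoint(s,nm)[:1]: out.setdefault((nm,c),[]).append(d["centre"])
    for k,v in out.items(): print(k,len(v),np.round(np.median(v,0),4),np.round(np.std(v,0),4))
def crop(cam,tag,u,v,w,h,f):
    s=snapshot(cam); im=s["image"][v:v+h,u:u+w,::-1]
    cv2.imwrite(f"pics/{tag}.png",cv2.resize(im,None,fx=f,fy=f,interpolation=cv2.INTER_CUBIC))
E
python3 - <<'E'
from h import *
avg(["strap_pivot","foot_tip","lever_pad","ear","flux","ecu"])
s=[snapshot(c) for c in("top","side")]
a=cv2.resize(s[0]["image"][180:280,290:400,::-1],None,fx=3.6,fy=4,interpolation=cv2.INTER_CUBIC)
b=cv2.resize(s[1]["image"][195:315,220:340,::-1],None,fx=3.3333,fy=3.3333,interpolation=cv2.INTER_CUBIC)
cv2.imwrite("pics/b.png",np.hstack([a[:400,:396],b[:400,:400]]))
E
```

```text
('strap_pivot', 'top') 4 [ 0.5243 -0.1528  0.069 ] [0.0438 0.0432 0.0304]
('foot_tip', 'top') 2 [ 0.6786  0.0855 -0.0009] [6.800e-02 3.239e-01 2.000e-04]
('lever_pad', 'top') 4 [ 0.4938 -0.1584  0.1598] [0.0152 0.091  0.0633]
('ear', 'top') 4 [ 0.5048 -0.0579  0.0346] [0.0011 0.0006 0.0018]
('flux', 'top') 4 [ 0.6228 -0.2526  0.0012] [0.0428 0.0433 0.0293]
('ecu', 'top') 4 [0.5292 0.0538 0.0127] [0.0017 0.001  0.0001]
('strap_pivot', 'side') 4 [ 0.5172 -0.1524  0.0646] [0.0471 0.2685 0.0284]
('foot_tip', 'side') 4 [ 0.6128 -0.1347  0.038 ] [0.0002 0.0005 0.0016]
('lever_pad', 'side') 4 [ 0.4915 -0.1568  0.1632] [0.0004 0.0011 0.0012]
('ear', 'side') 4 [ 0.5134 -0.0583  0.0329] [0.0008 0.0008 0.0015]
('flux', 'side') 4 [ 0.5838 -0.2472 -0.001 ] [0.0874 0.1398 0.0154]
('ecu', 'side') 4 [0.5308 0.0552 0.0088] [0.0017 0.0018 0.0011]
```

View pics/b.png

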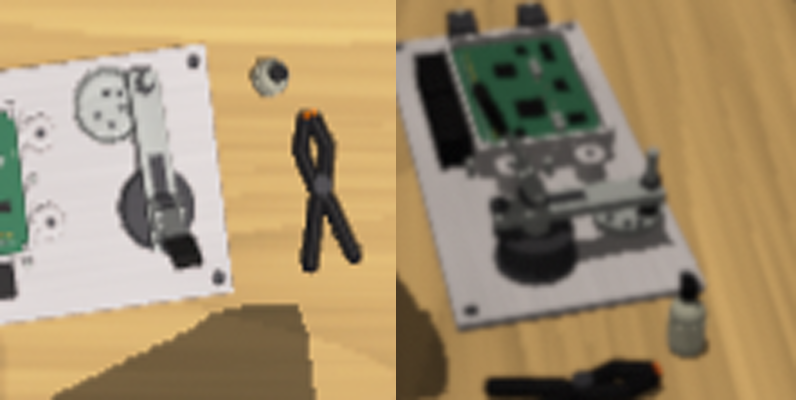

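The crop confirms it. The strap nose is by the dish, about 1.5 rad from the near ear at roughly (0.509, -0.058), and the lever leans away from the foot. I'm moving now, with fingers shut, at height.

jog_arm --pt "0 2.8 2.9 0 -0.02" --pt "0 2.8 2.9 0 -0.02" --pt "0 2.8 2.9 0 -0.02" --pt "0 2.8 2.9 0 -0.02" --pt "0 2.8 2.9 0 -0.02" --pt "0 2.8 2.9 0 -0.02" --pt "0 2.8 2.9 0 -0.02" --pt "0 2.8 2.9 0 -0.02" --squeeze 30

```text
t: 4.87
tcp_pos: [0.4419, -0.3543, 0.2319]
tool_rot: [0.996, 0.085, -0.001, 0.005]
force: [1.4, -0.9, 1.0]
finger_gap: -0.0
```

jog_arm --pt "0 2.7 2.8 0 0" --pt "0 2.7 2.8 0 0" --pt "0 2.7 2.8 0 0" --pt "0 2.7 2.8 0 0" --pt "0 2.7 2.8 0 0" --pt "0 2.7 2.7 0 0" --pt "0 0 0 0 0"

```text
t: 5.45
tcp_pos: [0.6157, -0.1715, 0.2334]
tool_rot: [0.996, 0.088, 0.002, 0.005]
force: [-0.2, -0.7, 0.7]
finger_gap: -0.002
```

jog_arm --pt "0 -1.2 -1.3 -3 0" --pt "0 0 0 -4 0" --pt "0 0 0 -4 0" --pt "0 0 0 -3.5 0" --pt "0 0 0 -2.5 0" --pt "0 0 0 0 0"

```text
t: 5.95
tcp_pos: [0.6086, -0.183, 0.0626]
tool_rot: [0.996, 0.093, 0.009, 0.009]
force: [-1.0, 0.8, 0.6]
finger_gap: 0.001
```

Run:
```python
from h import *
s=[snapshot(c) for c in("top","side")]
a=cv2.resize(s[0]["image"][180:280,290:390,::-1],None,fx=4,fy=4,interpolation=cv2.INTER_CUBIC)
b=cv2.resize(s[1]["image"][195:315,220:340,::-1],None,fx=3.3333,fy=3.3333,interpolation=cv2.INTER_CUBIC)
cv2.imwrite("pics/c.png",np.hstack([a[:400],b[:400,:400]]))
```

```text
(no output)
```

View pics/c.png

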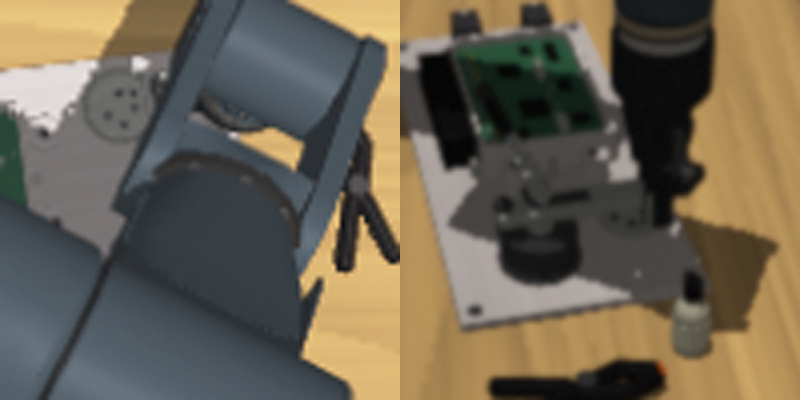

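The side view shows the shut fingers on the -y side of the strap near the nose, clear of the flux bottle. Next: lower, come in a little, and make contact.

jog_arm --pt "0 -0.9 0 -1.2 0" --pt "0 -0.1 0.4 0 0" --pt "0 0 0.5 0 0" --pt "0 0 0.5 0 0" --pt "0 0 0.4 0 0" --pt "0 0 0 0 0"

```text
t: 6.55
tcp_pos: [0.6103, -0.1692, 0.0677]
tool_rot: [0.995, 0.093, 0.023, 0.018]
force: [0.9, -0.1, 0.0]
finger_gap: 0.002
```

Run:
```python
from h import *
s=manip.sense()
for k in("q","tau","tcp_pos","tool_rot","force","ft_torque"):print(k,np.round(s[k],4))
```

```text
q [-0.4433  0.7325  1.5741 -0.0101  0.778   0.9489]
tau [-1.77500e-01 -4.71681e+01 -1.22652e+01 -1.93000e-02 -2.29900e-01
  3.06000e-02]
tcp_pos [ 0.6103 -0.1692  0.0677]
tool_rot [0.9953 0.0926 0.0227 0.0176]
force [ 0.8753 -0.0676  0.0256]
ft_torque [0.0057 0.0096 0.0419]
```

jog_arm --pt "0 0 0 0 0" --pt "0 0 0 0 0" --pt "0 0 0 0 0"

```text
t: 6.8
tcp_pos: [0.6123, -0.1689, 0.0703]
tool_rot: [0.995, 0.094, 0.025, 0.019]
force: [0.7, -1.1, -0.1]
finger_gap: 0.001
```

Run:
```python
from h import *
snapshot("top")
s=manip.sense()
for k in("q","qd","tcp_pos","tool_rot","force"):print(k,np.round(s[k],4))
```

```text
q [-0.4415  0.7291  1.572  -0.0102  0.7784  0.949 ]
qd [-0.0048  0.0056  0.0026 -0.0012  0.0006  0.0021]
tcp_pos [ 0.6124 -0.169   0.0703]
tool_rot [0.9951 0.0935 0.0249 0.0189]
force [ 1.2592 -0.4216  0.4902]
```

jog_arm --pt "0 -1.0 0 -1.4 0" --pt "0 -0.8 0 -1.0 0"

```text
t: 7.02
tcp_pos: [0.598, -0.1705, 0.0484]
tool_rot: [0.995, 0.094, 0.029, 0.021]
force: [-1.0, 1.0, -1.1]
finger_gap: -0.002
```

jog_arm --pt "0 0.15 1.7 -0.1 0.12" --pt "0 -0.1 1.0 -0.1 0.12" --pt "0 -0.2 1.0 -0.1 0.12" --pt "0 -0.35 1.0 -0.1 0.12"

```text
t: 7.35
tcp_pos: [0.5971, -0.1311, 0.0449]
tool_rot: [0.941, 0.335, 0.037, 0.021]
force: [0.7, -4.6, 3.6]
finger_gap: 0.004
```

jog_arm --pt "0 -0.35 0.95 0.2 0.12" --pt "0 -0.5 0.88 0.15 0.12" --pt "0 -0.6 0.82 0.1 0.12" --pt "0 -0.7 0.74 0.05 0.12"

```text
t: 7.68
tcp_pos: [0.5853, -0.103, 0.0517]
tool_rot: [0.829, 0.557, 0.049, 0.021]
force: [4.4, -1.2, -2.5]
finger_gap: 0.002
```

jog_arm --pt "0 -0.95 0.75 0 0.09" --pt "0 -1.0 0.66 0 0.09" --pt "0 -1.0 0.55 0 0.09"

```text
t: 7.93
tcp_pos: [0.5656, -0.087, 0.0536]
tool_rot: [0.742, 0.668, 0.058, 0.024]
force: [5.3, 0.9, -3.3]
finger_gap: 0.002
```

jog_arm --pt "0 -1.05 0.5 -0.15 0.08" --pt "0 -0.95 0.38 -0.15 0.08"

```text
t: 8.1
tcp_pos: [0.5519, -0.0801, 0.0527]
tool_rot: [0.684, 0.727, 0.063, 0.026]
force: [4.9, 0.8, 4.1]
finger_gap: -0.0
```

Run:
```python
from h import *
avg(["strap_pivot","foot_tip","ear"],2)
s=[snapshot(c) for c in("top","side")]
a=cv2.resize(s[0]["image"][180:280,290:390,::-1],None,fx=4,fy=4,interpolation=cv2.INTER_CUBIC)
b=cv2.resize(s[1]["image"][195:315,220:340,::-1],None,fx=3.3333,fy=3.3333,interpolation=cv2.INTER_CUBIC)
cv2.imwrite("pics/d.png",np.hstack([a[:400],b[:400,:400]]))
```

```text
('strap_pivot', 'top') 1 [0.4111 0.4695 0.0007] [0. 0. 0.]
('ear', 'top') 2 [ 0.5046 -0.0548  0.0341] [0.0005 0.0011 0.0005]
('strap_pivot', 'side') 2 [ 0.5205 -0.1533  0.0649] [0.0008 0.0011 0.0005]
('ear', 'side') 2 [ 0.5128 -0.0583  0.0308] [0.0011 0.0004 0.0005]
```

View pics/d.png

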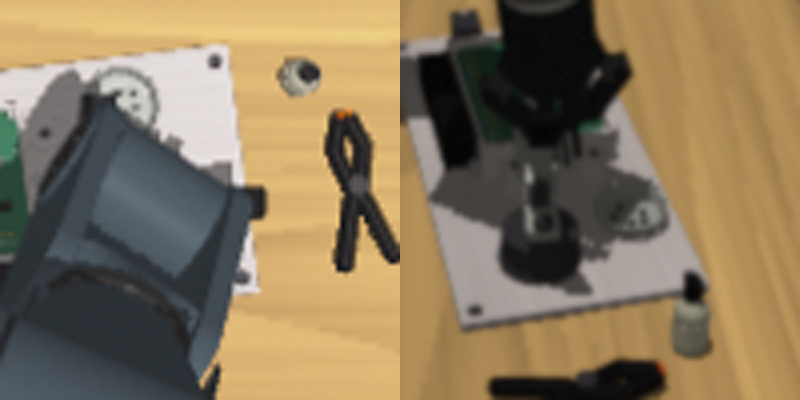

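jog_arm --pt "0 -1.1 0.35 -0.2 0.05" --pt "0 0 0 0 0" --pt "0 1.5 0 0 0" --pt "0 2.5 0 3 0" --pt "0 3.5 0 3 0" --pt "0 4 -2 3 0" --pt "0 4 -2 3 0"

```text
t: 9.58
tcp_pos: [0.6593, -0.0992, 0.1522]
tool_rot: [0.668, 0.742, 0.05, -0.01]
force: [1.1, 0.2, -0.7]
finger_gap: 0.004
```

Run:
```python
from h import *
avg(["strap_pivot","foot_tip","ear","lever_pad","ecu"],3)
s=[snapshot(c) for c in("top","side")]
a=cv2.resize(s[0]["image"][180:280,290:390,::-1],None,fx=4,fy=4,interpolation=cv2.INTER_CUBIC)
b=cv2.resize(s[1]["image"][195:315,220:340,::-1],None,fx=3.3333,fy=3.3333,interpolation=cv2.INTER_CUBIC)
cv2.imwrite("pics/e.png",np.hstack([a[:400],b[:400,:400]]))
```

```text
('ear', 'top') 3 [ 0.5054 -0.058   0.034 ] [0.001  0.0016 0.0014]
('ecu', 'top') 3 [0.527  0.0532 0.0114] [0.0008 0.0012 0.0005]
('foot_tip', 'top') 1 [ 6.246e-01 -2.515e-01 -2.000e-04] [0. 0. 0.]
('lever_pad', 'top') 1 [ 0.6002 -0.111   0.0097] [0. 0. 0.]
('strap_pivot', 'side') 3 [ 0.5198 -0.1527  0.0676] [0.0004 0.0009 0.0017]
('foot_tip', 'side') 3 [ 0.5072 -0.0582  0.0372] [0.0008 0.0004 0.0015]
('ear', 'side') 3 [ 0.5129 -0.0595  0.0324] [0.0015 0.0006 0.0009]
('lever_pad', 'side') 3 [ 0.5248 -0.1794  0.1621] [0.0106 0.0574 0.0573]
('ecu', 'side') 3 [0.5306 0.0573 0.0068] [0.0572 0.1936 0.0036]
```

View pics/e.png

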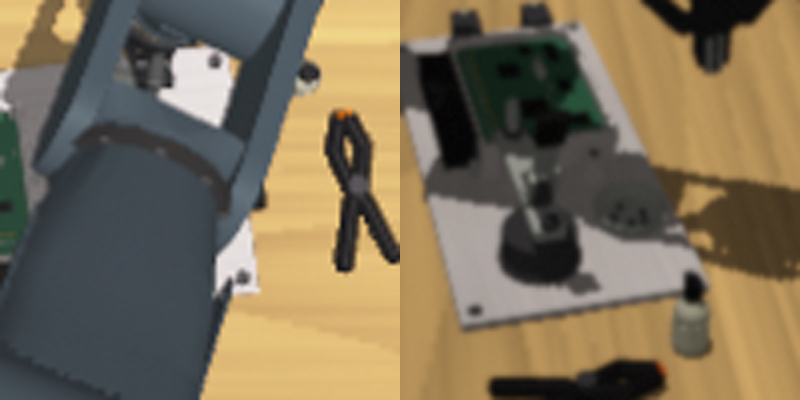

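jog_arm --pt "0 0 -2 3.5 0" --pt "0 0 -2 3.5 0" --pt "0 0 -3 3 0" --pt "0 0 -4 0 0" --pt "0 0 -4 0 0" --pt "0 -1 -4 0 0" --pt "0 -1 -4 0 0" --pt "0 -1 -4 0 0"

```text
t: 12.15
tcp_pos: [0.6301, -0.3667, 0.2583]
tool_rot: [0.662, 0.748, 0.052, -0.008]
force: [1.4, 0.0, -0.4]
finger_gap: -0.004
```

jog_arm --pt "0 -2 -4 0 0" --pt "0 -2 -4 0 0" --pt "0 -3 -3 0 0" --pt "0 -3 -3 0 0" --pt "0 0 0 0 0"

```text
t: 12.57
tcp_pos: [0.5304, -0.5098, 0.2569]
tool_rot: [0.665, 0.745, 0.049, -0.005]
force: [-0.0, 0.4, 0.3]
finger_gap: -0.001
```

Run:
```python
from h import *
avg(["strap_pivot","foot_tip","ear","lever_pad"],3)
s=[snapshot(c) for c in("top","side")]
np.savez("e.npz",**{c+k:s[i][k] for i,c in enumerate(("top","side")) for k in("image","intrinsics","D","extrinsics")})
a=cv2.resize(s[0]["image"][190:270,290:370,::-1],None,fx=5,fy=5,interpolation=cv2.INTER_CUBIC)
b=cv2.resize(s[1]["image"][220:300,240:320,::-1],None,fx=5,fy=5,interpolation=cv2.INTER_CUBIC)
cv2.imwrite("pics/f.png",np.hstack([a,b]))
```

```text
('strap_pivot', 'top') 3 [ 0.5235 -0.1522  0.0699] [0.0355 0.0188 0.0269]
('ear', 'top') 3 [ 0.5049 -0.057   0.0331] [0.0464 0.2477 0.0159]
('lever_pad', 'top') 3 [ 0.5248 -0.1848  0.1652] [0.0019 0.0012 0.0012]
('foot_tip', 'top') 1 [ 0.6361 -0.4516  0.0028] [0. 0. 0.]
('strap_pivot', 'side') 3 [ 0.5179 -0.1524  0.0666] [0.0016 0.0009 0.0015]
('foot_tip', 'side') 3 [ 0.5064 -0.0571  0.037 ] [0.0003 0.0008 0.0014]
('ear', 'side') 3 [ 0.5122 -0.0581  0.0312] [0.0483 0.2477 0.0149]
('lever_pad', 'side') 3 [ 0.5271 -0.1813  0.1622] [0.0008 0.0018 0.0016]
```

View pics/f.png

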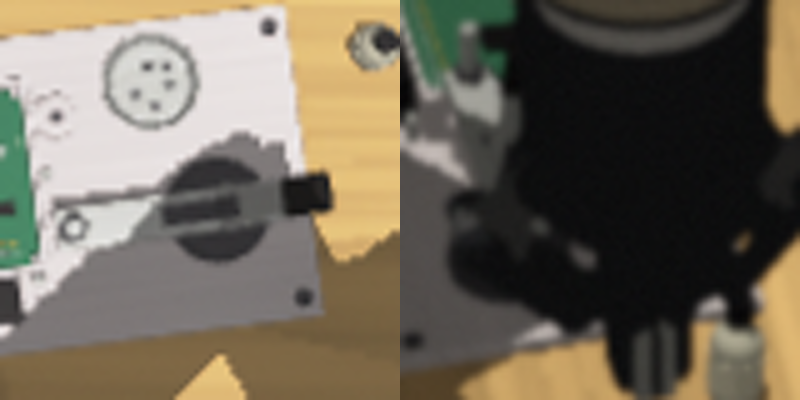

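The top crop shows the strap lying over the near ear, with its stud at about full-image px (304.2, 235). I'll turn pixels into positions from both cameras for the ear (first pictures) and the stud (now).

```bash
cat >> h.py <<'E'
def plane(z,c,uv,Z):
    K,D,E=z[c+"intrinsics"],z[c+"D"],z[c+"extrinsics"]
    p=cv2.undistortPoints(np.array([[uv]],float),K,D)[0,0]
    d=E[:3,:3]@np.array([p[0],p[1],1]); o=E[:3,3]
    return o+d*(Z-o[2])/d[2]
def proj(z,c,P):
    E=np.linalg.inv(z[c+"extrinsics"])
    return cv2.projectPoints(np.atleast_2d(np.array(P,float)),cv2.Rodrigues(E[:3,:3])[0],E[:3,3],z[c+"intrinsics"],z[c+"D"])[0][:,0]
E
python3 - <<'E'
from h import *
z=np.load("e.npz")
print("cam",[np.round(z[c+"extrinsics"][:3,3],3) for c in("top","side")])
for Z in(.068,.08,.09): print("stud",Z,plane(z,"top",(304.2,235),Z))
print("ear", plane(z,"top",(303.3,235.3),.034), plane(z,"side",(252.7,243.6),.034))
for n,P in(("ear",(.509,-.058,.034)),("piv",(.5205,-.153,.068))): print(n,proj(z,"top",P),proj(z,"side",P))
A=[]
e=cv2.imread("pics/a_top.png");
def up(im,u,v,w): return cv2.resize(im[v:v+w,u:u+w],(400,400),interpolation=cv2.INTER_CUBIC)
n=z["topimage"][:,:,::-1]; es=cv2.imread("pics/a_side.png"); d=cv2.imread("pics/e.png")[:400,400:]
cv2.imwrite("pics/g.png",np.vstack([np.hstack([up(e,292,215,50),up(n,292,215,50)])[50:300],np.hstack([up(es,235,225,40),up(cv2.resize(d,(120,120),interpolation=cv2.INTER_AREA),15,30,40)])[:350]]))
E
```

```text
cam [array([0.476, 0.02 , 1.59 ]), array([ 0.442, -1.028,  0.772])]
stud 0.068 [ 0.50766314 -0.05817361  0.068     ]
stud 0.08 [ 0.507413   -0.05755803  0.08      ]
stud 0.09 [ 0.50720454 -0.05704505  0.09      ]
ear [ 0.50739274 -0.0571186   0.034     ] [ 0.50381597 -0.05673454  0.034     ]
ear [[303.58902689 234.78924952]] [[254.55696266 243.76788084]]
piv [[335.19115616 231.26871396]] [[261.57497512 255.0867124 ]]
```

View pics/g.png

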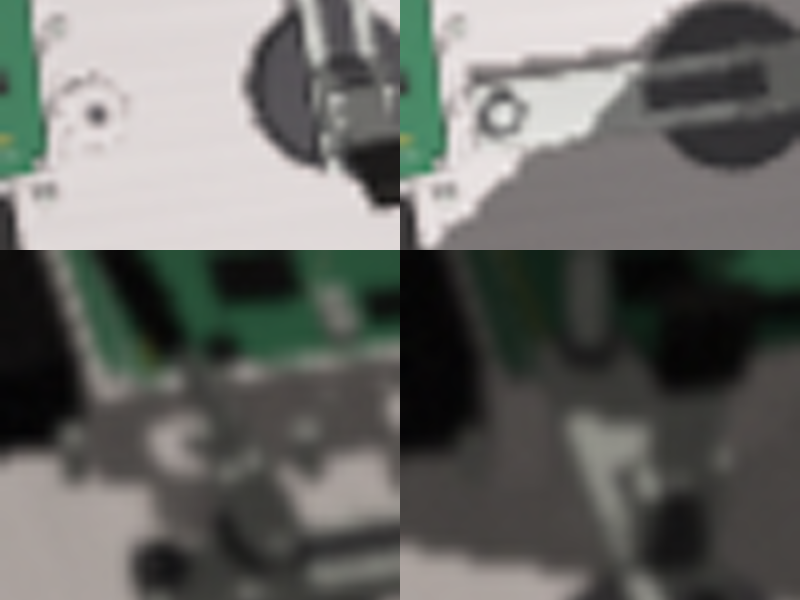

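In the top camera, on the same pixel grid, the ear hole (first picture) is at px (303.4, 234.9) and the stud (now) at (304.1, 234.9). Corrected for height they agree to about 1 mm, so the strap is placed. Now the lever: its plane runs along s = (-0.127, 0.992), and the tool's narrow side is already aligned with it. I'll fly in above the lever to its foot side.

jog_arm --pt "0 -0.1 4 0.3 0" --pt "0 -0.1 4 0 0" --pt "0 -0.1 4 0 0" --pt "0 -0.1 4 0 0" --pt "0 -0.1 4 0 0" --pt "0 -0.1 4 0 0" --pt "0 -0.1 4 0 0" --pt "0 -0.1 4 0 0"

```text
t: 14.83
tcp_pos: [0.5256, -0.1824, 0.2588]
tool_rot: [0.667, 0.743, 0.05, -0.0]
force: [0.7, -0.2, 0.2]
finger_gap: 0.001
```

jog_arm --pt "0 -0.5 3.6 0 0" --pt "0 0 0 0 0" --pt "0 0 0 -3 0" --pt "0 0 0 -3 0" --pt "0 0 0 0 0"

```text
t: 15.25
tcp_pos: [0.5199, -0.1347, 0.2018]
tool_rot: [0.662, 0.747, 0.052, 0.002]
force: [-0.6, 0.1, -0.6]
finger_gap: -0.0
```

jog_arm --pt "0 0 -0.5 -3.2 0" --pt "0 0.1 -1.2 -0.1 0" --pt "0 0.1 -1.0 -0.1 0" --pt "0 0 0 0 0"

```text
t: 15.58
tcp_pos: [0.5248, -0.1656, 0.1705]
tool_rot: [0.662, 0.748, 0.053, 0.004]
force: [0.1, -1.0, 0.4]
finger_gap: -0.003
```

jog_arm --pt "0 -0.1 -1.1 -0.7 0" --pt "0 -0.1 -1.0 -0.6 0" --pt "0 0.1 -1.3 -0.9 0"

```text
t: 15.83
tcp_pos: [0.527, -0.2022, 0.1535]
tool_rot: [0.662, 0.747, 0.056, 0.008]
force: [0.1, 3.4, -0.1]
finger_gap: -0.004
```

jog_arm --pt "0 0 -0.8 -1.5 0" --pt "0 0 -0.8 -1.4 0" --pt "0 0 -0.6 -1.4 0"

```text
t: 16.08
tcp_pos: [0.5302, -0.2314, 0.1125]
tool_rot: [0.663, 0.747, 0.056, 0.014]
force: [0.0, 3.0, 2.5]
finger_gap: -0.001
```

jog_arm --pt "0 0 0 -1.3 0" --pt "0 0 0.1 -0.6 0" --pt "0 0 0.1 -0.6 0"

```text
t: 16.33
tcp_pos: [0.5331, -0.2363, 0.0948]
tool_rot: [0.664, 0.745, 0.058, 0.019]
force: [-12.8, 12.5, 66.5]
finger_gap: -0.002
```

jog_arm --pt "0 0 0 1.5 0" --pt "0 0 0 3 0" --pt "0 0 -1 3.5 0" --pt "0 0 -4 3.5 0" --pt "0 0 -4 2 0" --pt "0 0 -4 0 0" --pt "0 0 -4 0 0" --pt "0 0 -4 0 0"

```text
t: 17.0
tcp_pos: [0.5299, -0.4416, 0.2354]
tool_rot: [0.661, 0.748, 0.055, 0.023]
force: [0.7, -0.3, -0.5]
finger_gap: 0.002
```

jog_arm --pt "0 -4 0 0 0" --pt "0 -4 0 0 0" --pt "0 -4 0 0 0" --pt "0 -4 0 0 0" --pt "0 -3 0 0 0" --pt "0 0 0 0 0"

```text
t: 17.5
tcp_pos: [0.3302, -0.4646, 0.2298]
tool_rot: [0.664, 0.746, 0.049, 0.029]
force: [-0.1, -0.0, -0.3]
finger_gap: 0.002
```

Run:
```python
from h import *
avg(["strap_pivot","foot_tip","ear","lever_pad","flux","screw_dish","ecu","spring_clamp"],3)
s=[snapshot(c) for c in("top","side")]
a=cv2.resize(s[0]["image"][215:265,292:342,::-1],(400,400),interpolation=cv2.INTER_CUBIC)
b=cv2.resize(s[1]["image"][195:315,220:340,::-1],(400,400),interpolation=cv2.INTER_CUBIC)
cv2.imwrite("pics/i.png",np.hstack([a,b])); print(manip.sense()["t"])
```

```text
('strap_pivot', 'top') 3 [ 0.5228 -0.1521  0.0722] [0.0001 0.0014 0.0012]
('ear', 'top') 3 [ 0.5034 -0.0559  0.0339] [0.0015 0.0011 0.002 ]
('lever_pad', 'top') 3 [ 0.5374 -0.2402  0.0941] [0.0018 0.0008 0.0012]
('flux', 'top') 3 [ 0.6234 -0.2503  0.001 ] [0.0454 0.1447 0.0171]
('screw_dish', 'top') 3 [ 0.5992 -0.1133  0.0095] [0.001  0.0015 0.0008]
('ecu', 'top') 3 [0.5272 0.051  0.0106] [0.0007 0.0002 0.0005]
('spring_clamp', 'top') 3 [ 5.402e-01 -2.955e-01 -1.000e-04] [0.001  0.0023 0.0018]
('foot_tip', 'top') 1 [ 0.7454 -0.2343 -0.001 ] [0. 0. 0.]
('foot_tip', 'side') 3 [ 0.5047 -0.0601  0.0362] [0.0021 0.0016 0.0006]
('ear', 'side') 3 [ 0.512  -0.059   0.0363] [0.0013 0.0009 0.0009]
('lever_pad', 'side') 3 [ 0.5391 -0.2373  0.0933] [0.0026 0.0005 0.0004]
('flux', 'side') 3 [ 0.6225 -0.2509  0.0018] [0.0413 0.0049 0.0439]
('ecu', 'side') 3 [0.5305 0.0538 0.0109] [0.0005 0.0015 0.0022]
('spring_clamp', 'side') 3 [ 0.5421 -0.3017 -0.0024] [0.0003 0.0008 0.0012]
('strap_pivot', 'side') 2 [ 0.5213 -0.153   0.0653] [0.0008 0.0003 0.0014]
('screw_dish', 'side') 1 [ 0.6023 -0.1075  0.0118] [0. 0. 0.]
20.3
```

View pics/i.png

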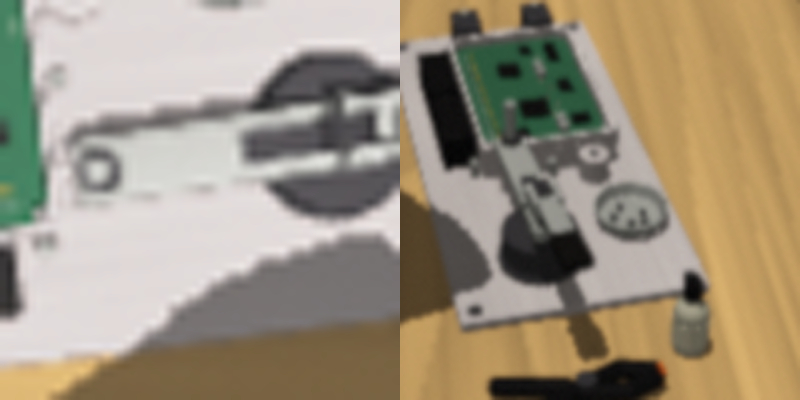

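The lever is down: pad z is about 0.094, against 0.097 expected at the stop. The stud, at px (303.7, 235.8), seems to have shifted about 0.9 px (2.8 mm) toward -x during pressing. I'll measure that at sub-pixel level before deciding.

Run:
```python
from h import *
z=np.load("e.npz")
s=snapshot("top"); new=s["image"]; old=cv2.imread("pics/a_top.png")[:,:,::-1]; mid=z["topimage"]
np.save("new_top.npy",new)
g=lambda im:cv2.cvtColor(np.ascontiguousarray(im),cv2.COLOR_RGB2GRAY).astype(float)
def dark(im,u,v,r,name):
    p=g(im)[v-r:v+r+1,u-r:u+r+1]; print(name); print(p.astype(int))
    w=np.clip(np.percentile(p,75)-p,0,None); yy,xx=np.mgrid[v-r:v+r+1,u-r:u+r+1]
    c=((w*xx).sum()/w.sum(),(w*yy).sum()/w.sum()); print(np.round(c,2)); return c
h=dark(old,303,235,2,"hole"); m=dark(mid,304,235,3,"stud mid"); n=dark(new,304,236,3,"stud new")
print("ear",plane(z,"top",h,.034)); 
for Z in(.075,.095): print("mid",plane(z,"top",m,Z),"new",plane(z,"top",n,Z-.008))
r=slice(190,245),slice(225,300)
print("ecu shift px",cv2.phaseCorrelate(g(old)[r],g(new)[r],cv2.createHanningWindow((75,55),cv2.CV_64F)))
```

```text
hole
[[215 217 217 216 216]
 [220 207 167 158 203]
 [220 188 120  95 174]
 [217 206 156 134 190]
 [212 220 211 206 217]]
[303.6  235.13]
stud mid
[[179 201 153 123 139 199 217]
 [204 185 114  92  98 158 207]
 [196 139 138 182 193 148 147]
 [170 104 182 216 219 161 156]
 [168  99 160 209 207 147 190]
 [163 116 114 141 140 141 204]
 [184 185 158 160 191 209 223]]
[303.73 234.87]
stud new
[[168 153 139 146 165 197 207]
 [180 126 102 101 105 155 198]
 [151 142 177 187 153 119 187]
 [148 140 196 212 164 106 185]
 [165 128 170 179 130 102 188]
 [178 142 130 119 102 147 202]
 [190 189 193 195 198 203 210]]
[303.81 235.63]
ear [ 0.50792368 -0.05806267  0.034     ]
mid [ 0.50790503 -0.05637787  0.075     ] new [ 0.50574529 -0.05704361  0.067     ]
mid [ 0.507483   -0.05537086  0.095     ] new [ 0.50535384 -0.05603316  0.087     ]
ecu shift px ((0.5107224306949973, 0.018394536291783226), 0.9972242460785047)
```

Run:
```python
from h import *
workorder.sign_off(); s=manip.sense(); print(s["t"],np.round(s["force"],1))
```

```text
the job is handed in; nothing more can be done
the job is handed in; nothing more can be done
```

The clamp is closed on the near ear and locked, and I have handed the job in. The arm was clear of everything, at about 20 s of the 48 s allowed.

I pushed the strap round with the back of the shut fingers, about 1.5 rad, until the foot was over the near ear. Then I pushed the cam lever down to its stop and withdrew.

**Foot over the ear:** before I pressed the lever, the top camera put the foot's stud within about 1 mm of the ear's centre. After pressing, it read 2.5–4 mm off, toward -x. The push slightly twisted the strap. By these figures the foot still stands wholly on the ear (26 mm ear, 16 mm foot), and I chose not to undo the clamp to correct it.

**Lever:** its pad measured 0.093–0.094 m high, against about 0.097 m expected at the stop, and the lever stayed there after I withdrew. The wrist force read 66 N when it hit the stop, against the 120 N limit.

**Unit and bystanders:** the flux bottle and spring clamp read within a few millimetres of where they started. So did the dish, though the side camera found it only once at the end. I did not re-measure the mouse, screwdriver, cover or interface box. The unit may have shifted about 1.5 mm toward the post; shadows make that reading uncertain.

**Checks that disagreed:** the side camera's network put the foot about 7 mm from the ear. The two cameras' networks also differ by about 8 mm on the ear itself. I trusted the same-camera pixel comparison from above instead.

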